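# Slide the specimen case between the showcases onto its display mat

## Robot

A 6-joint arm with a two-finger parallel gripper is mounted at the origin on the work surface. World frame = base frame: x ahead of the robot, y to its left, z up, the work surface at z = 0. Lengths are in m, angles in degrees, forces in N, time in s.
With the tool pointing down it reaches from about 0.25 to 0.725 m from the base axis. Payload 9.7 kg.
Tool frame: the origin (TCP) lies on the centre line of the jaws, within the pads' length; the fingertips stand bot.nose_length ahead of it and the grasp point (between the pads) lies 11 mm behind it (bot.nose_length is the distance from the TCP to the fingertips, in m); z points along the fingers, y is the line along which they close (so a half turn about z gives the same grasp; the last joint's range is limited). The gripper opens to 85 mm and grips with 20 to 120 N. Pads are 22 mm wide; open, the fingers measure 114 mm over their backs; the gripper's body (76 mm by 85 mm) begins 54 mm behind the grasp point. The pads swing forward as they close: fully open they stand 13 mm farther back than shut.
Start: joints at [0, 4.979, 10.078, 95.1, 0, 90], TCP at [0.55, -0, 0.239] pointing down, gripper open.
Joint ranges: [-179.16, 179.16], [-48.56, 103.87], [-65.8, 70.77], [-126.05, 130.52], [-82.76, 87.17], [-180, 180]. Speed limits (degrees/s): [127.2, 127.2, 147.25, 180, 180, 180].

## Interface

Orientations are given as [roll, pitch, yaw] about the fixed x, y, z axes, in that order (R = Rz(yaw) Ry(pitch) Rx(roll)).
In Python, from workcell import bot gives the robot as it stands. The module is installed in compiled form; this text tells all that it offers.
- The arm moves only by the shell command python3 -m inch 'ROWS' [OPENING] [FORCE]. ROWS is JSON, a list of rows, each a list of 4 numbers: the shift along the world's x, y, z in cm, then the turn about the world's z in degrees. A call has exactly 8 rows; each row is the pose to reach, as a shift and turn from the pose commanded when the call began; what a row does not reach only later rows make up. A row lasts 1/8 s, in which the tool goes at most 62.5 mm and 10.7 degrees, less where a joint would pass 70% of its speed; a pose out of reach is approached as far as the arm can. A call with a gripper value outside its range is refused whole. OPENING is the finger opening in cm, from 0 to 8.54, set as the call begins (- or left out, the last holds). The fingers move at their own pace and stop on an object; FORCE is the grip in N (left out, the last holds). Time passes only in rows, so rows that repeat a pose let the fingers close, or fill a call up. It gives the time, the measured TCP pose, the force, the opening and the grip force at its end, in the units of the state.
- bot.get_obs(): the state, without advancing time (a new reading comes with each control period).
- bot.camera(name): name is "scene" or "side" or "wrist"; returns a dict with "img" (480x640x3 uint8, red, green, blue), "fovy" (degrees; the focal length in pixels is half the picture's height over the tangent of half this angle, whatever the lens; pixels are square), "cx", "cy" (the principal point, pixels), "dist" ([k1, k2, p1, p2, k3] as OpenCV has them; the pictures are not rectified), "R" (3x3) and "t" (3): a world point X has camera coordinates R X + t; the wrist camera has in their place "mount" (4x4, takes a point from camera to tool coordinates, whose origin is the TCP and whose axes are the flange's). Camera axes: x right, y down, z forward; pixel columns grow to the right and rows downward; lengths in m; the calibration is good to about 2 mm. A picture is of the moment at which its call begins: read the wrist's pose just before it. There is no depth.
- bot.job_done(): hands the job in; it is judged then, once.
Trained networks look in a picture, given as the dict that the camera call returned (one of the last four; its "shot" number tells which), for a name from the list of things; names that differ only in an ending like _2 or _b are one class to them, and where a whole thing is asked for, a point or a joint stands for the part that bears it (a point fixed in the world has none). Each returns a list of dicts, best first, with "score" (0 to 1); they miss things now and then, are a little off and sometimes report something else, mostly with a low value. They report only what shows in the picture. A call takes as long as a camera call. They do not tell look-alikes from the thing itself.
- bot.find_in(thing, picture): "point" ([column, row] in pixels, amid what is visible of it).
- bot.landmark_of(thing, picture): "point" ([column, row] in pixels: a listed point, or the origin of a listed thing).
The state is a dict: "time": time; "q": joint angles; "qd": joint speeds; "joint_efforts": joint torques, N m; "ee_pos": TCP position; "tcp_rot": TCP orientation; "wrist_force": force on the tool from outside, world axes, zero at the start; "torque": the same for the moment, N m; "opening": finger opening in m; "grasp_force": force on a finger pad.
Only numpy, scipy, OpenCV 4.12 (cv2) and the standard library are available. Lean on these libraries where they do the work, as an engineer would, in place of code of your own. Each camera call takes 0.05 s, during which the arm holds its last target. There are 200 camera calls.

## Task

Put the glass-topped wooden specimen case out on show: with the fingertips, push it flat along the table, through the narrow gap between the two fixed glass showcases and out onto the empty display mat at the other end, until the whole case lies on the mat, squared up with it, and take the hand away. The stones lie loose under its glass, so never lift or tip it and push it gently, without ramming the showcases; leave the other goods where they stand.

Things in the scene. Friction and masses are not known exactly. Their poses are not given: they have to be found in the camera images.
- specimen_case: The part to push: loose, shallow dark-wood box, glass top, closed all round, 100 wide (its x) x 130 long (its y) x 30 mm high, 0.3 to 0.65 kg, flat upright sides, edges rounded 3 mm. Origin at the centre of its underside, z up. It starts before one end of the gap, up to 40 mm off its centre line and 0.37 rad askew, and passes lengthwise (its y along the gap). Slides with friction, stays where left
- near_showcase: Glass showcase with aluminium frame and wooden plinth, fixed to the table, on the robot's side of the gap: 110 (x) x 180 (y) x 50 mm high, solid to the touch. Origin at the centre of its underside. Its +x face, 55 mm from the origin, is one wall of the gap; the gap runs along its y axis, 90 mm each way
- far_showcase: The same showcase, 110 x 180 x 50 mm, fixed beyond the gap, parallel to the near one and level with it. Its -x face, 55 mm from its origin, is the other wall of the gap, which is 106 to 112 mm wide
- display_mat: Empty flat dark rubber mat, 200 (x) x 180 (y) mm, bonded flush to the table (no edge to trip on), lying at the end of the gap opposite the specimen case, parallel to the showcases; either end may be the mat's. Origin at its centre, its middle up to 40 mm off the gap's centre line
- candlestick: Bystander: loose brass candlestick, base 68 mm across, 120 mm high, standing behind the far showcase. Origin under its centre
- brass_bowl: Bystander: loose brass bowl, 56 mm across, 32 mm high. Origin under its centre
- bead_jar: Bystander: loose amber glass jar with steel cap, 46 mm across, 55 mm high. Origin under its centre
- bell: Bystander: loose brass hand bell with wooden knob, 50 mm across, 53 mm high, behind the far showcase. Origin under its centre
- geode: Bystander: loose grey geode, 52 mm across, about 30 mm high, standing on the near showcase's lid (50 mm above the table). Origin under its centre
- brass_tortoise: Bystander: loose brass tortoise, 46 x 30 x 24 mm, standing on the far showcase's lid (50 mm above the table). Origin under its centre
- price_block: Bystander: loose little card holder, 30 x 50 x 33 mm, standing on the near showcase's lid (50 mm above the table). Origin under its centre
Not all that is in view belongs to the job. Leave any turquoise look-alike of the near_showcase alone.

How it is judged:
By the outcome, as a careful person would: the job done as asked, in the order asked, and still so for the second after the job is handed in, with the robot touching nothing.
It also fails if it takes over 72 s, if anything falls off the work surface, if the arm or the gripper's body presses on something with over 40 N, if the wrist force passes 120 N, or if a joint passes its speed limit or range.

## Working session

There is one attempt and no reset: what is moved stays moved. The work goes in short steps, Python scripts to look and compute and a shell command to move; the robot and the scene stay as the last step left them, time stands still between calls to the robot, and variables do not carry over. Pictures are saved under pics/ and viewed, at most 10 in all, crops included, and the job is handed in when it is done.

```bash
mkdir -p pics; cat > h.py <<'E'
import numpy as np, cv2
from workcell import bot
def K(c):
    f=240/np.tan(np.radians(c["fovy"])/2); return np.array([[f,0,c["cx"]],[0,f,c["cy"]],[0,0,1]])
def ext(c,obs=None):
    if "R" in c: return np.array(c["R"]),np.array(c["t"])
    from scipy.spatial.transform import Rotation as Ro
    Rt=Ro.from_euler('xyz',obs["tcp_rot"],degrees=True).as_matrix(); M=np.array(c["mount"])
    Rw=Rt@M[:3,:3]; tw=Rt@M[:3,3]+np.array(obs["ee_pos"]); return Rw.T,-Rw.T@tw
def ray(c,px,z,obs=None):
    R,t=ext(c,obs); p=cv2.undistortPoints(np.array(px,float).reshape(-1,1,2),K(c),np.array(c["dist"],float)).reshape(-1,2)
    d=np.c_[p,np.ones(len(p))]@R; o=-R.T@t; return o+d*((z-o[2])/d[:,2])[:,None]
def proj(c,X,obs=None):
    R,t=ext(c,obs); return cv2.projectPoints(np.array(X,float).reshape(-1,3),cv2.Rodrigues(R)[0],t,K(c),np.array(c["dist"],float))[0].reshape(-1,2)
E
python3 - <<'E'
from h import *
o=bot.get_obs();print(o,bot.nose_length)
for n in ["scene","side"]:
    c=bot.camera(n);cv2.imwrite(f"pics/{n}0.png",c["img"][...,::-1]); print(n,(-np.array(c["R"]).T@c["t"]).round(3))
    for th in "specimen_case near_showcase far_showcase display_mat candlestick brass_bowl bead_jar bell geode brass_tortoise price_block".split():
        z=0.05 if th in("geode","brass_tortoise","price_block") else 0
        for r in bot.landmark_of(th,c)[:3]: print(th,round(r["score"],2),np.round(r["point"],0),ray(c,r["point"],z)[0].round(3))
E
```

```text
{'time': 0.0, 'q': array([-2.21382140e-03,  5.01317272e+00,  1.00336615e+01,  9.50991544e+01,
        1.24266786e-03,  8.99996902e+01]), 'qd': array([-0.11882844,  0.05384003, -0.02828696, -0.1475341 , -0.03994445,
       -0.0290374 ]), 'joint_efforts': array([ 7.68234549e-04, -5.20392072e+01,  4.64802504e+01,  1.63646933e-02,
        2.23589603e-05, -6.77332673e-05]), 'ee_pos': array([ 5.49782334e-01, -1.52349947e-05,  2.38556074e-01]), 'tcp_rot': array([-1.79921334e+02, -1.24309198e-03,  8.99980942e+01]), 'wrist_force': array([-0.28164679,  0.03993103,  0.10999373]), 'torque': array([ 0.02966657,  0.00048531, -0.06035361]), 'grasp_force': 0.0, 'opening': 0.08583290494462957} 0.008
scene [ 1.195 -0.231  0.717]
specimen_case 0.78 [388. 237.] [0.57  0.234 0.   ]
specimen_case 0.19 [218. 372.] [ 0.73  -0.175  0.   ]
specimen_case 0.18 [289. 201.] [0.381 0.093 0.   ]
near_showcase 0.83 [268. 227.] [0.441 0.02  0.   ]
near_showcase 0.81 [502. 268.] [0.735 0.39  0.   ]
far_showcase 0.56 [305. 307.] [0.668 0.005 0.   ]
display_mat 0.6 [162. 288.] [ 0.519 -0.215  0.   ]
candlestick 0.89 [35
[... 373 characters left out ...]
6 [241. 208.] [ 0.418 -0.025  0.05 ]
price_block 0.19 [268. 230.] [0.501 0.001 0.05 ]
side [0.282 0.478 0.662]
specimen_case 0.7 [276. 341.] [0.561 0.242 0.   ]
near_showcase 0.95 [132. 348.] [0.736 0.393 0.   ]
near_showcase 0.69 [410. 287.] [0.446 0.023 0.   ]
far_showcase 0.88 [316. 228.] [0.66  0.012 0.   ]
display_mat 0.95 [437. 195.] [ 0.518 -0.207  0.   ]
candlestick 0.7 [261. 211.] [0.775 0.044 0.   ]
brass_bowl 0.94 [345. 165.] [ 0.724 -0.171  0.   ]
bead_jar 0.75 [211. 263.] [0.76  0.194 0.   ]
bell 0.65 [298. 181.] [ 0.772 -0.07   0.   ]
geode 0.8 [409. 294.] [0.429 0.07  0.05 ]
brass_tortoise 0.71 [308. 205.] [0.678 0.011 0.05 ]
price_block 0.68 [440. 260.] [ 0.422 -0.019  0.05 ]
```

View pics/scene0.png

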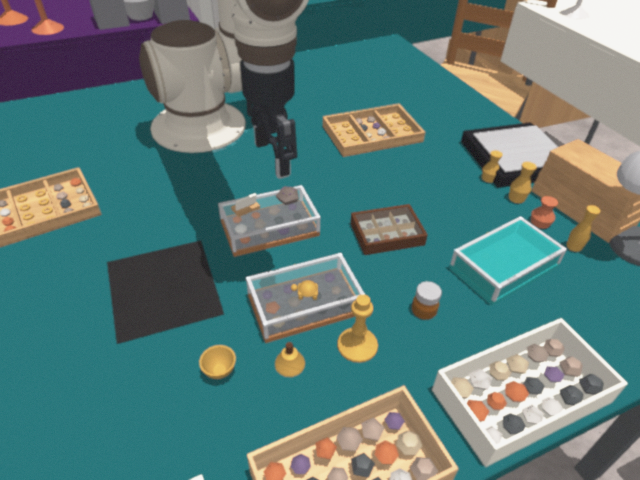

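View pics/side0.png

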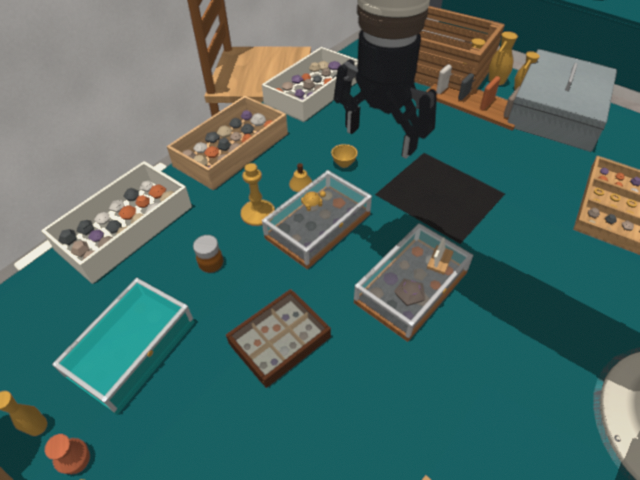

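The specimen case is the dark-wood box at scene (388,230). There are two near_showcase candidates: the wood-plinth glass one at scene (268,220), side (412,280), and the turquoise one at (507,258). The first fits, because it stands on the robot's side of the gap, parallel to the far showcase at (305,295). The mat lies at the -y end. I'll confirm from the wrist.

```bash
python3 -m inch '[[0.5,3,2,0],[1,7,5,0],[1,11,8,0],[1,14,9,0],[1,14,9,0],[1,14,9,0],[1,14,9,0],[1,14,9,0]]' 5
cat > w.py <<'E'
import sys
from h import *
n=sys.argv[1]
o=bot.get_obs();c=bot.camera("wrist");cv2.imwrite(f"pics/{n}.png",c["img"][...,::-1])
import pickle;pickle.dump((o,{k:v for k,v in c.items()}),open(n+".pkl","wb"))
print(o["ee_pos"],o["tcp_rot"],"cam",-ext(c,o)[0].T@ext(c,o)[1],"ctr",ray(c,[[320,240],[0,240],[640,240],[320,0],[320,480]],0,o).round(3))
for th in ["specimen_case","near_showcase","far_showcase","display_mat"]:
    for r in bot.landmark_of(th,c)[:2]: print(th,round(r["score"],2),np.round(r["point"]),ray(c,r["point"],0,o)[0].round(4))
E
python3 w.py w1
```

```text
time: 2.2
ee_pos: [0.56, 0.1392, 0.3291]
tcp_rot: [-180.0, 0.0, 89.9]
wrist_force: [0.1, 0.1, -0.0]
opening: 0.0503
grasp_force: 0.0
[0.55997052 0.13917888 0.32907048] [-1.79980089e+02  8.87149061e-03  8.99353178e+01] cam [0.56040896 0.21737519 0.46271467] ctr [[ 0.56   0.068  0.   ]
 [ 0.089  0.068  0.   ]
 [ 1.03   0.067  0.   ]
 [ 0.56   0.361  0.   ]
 [ 0.559 -0.398  0.   ]]
specimen_case 0.84 [320. 105.] [0.5596 0.244  0.    ]
specimen_case 0.2 [409. 295.] [ 0.6908 -0.0166  0.    ]
far_showcase 0.93 [388. 281.] [0.6575 0.0053 0.    ]
display_mat 0.73 [292. 401.] [ 0.5136 -0.2116 -0.    ]
```

View pics/w1.png

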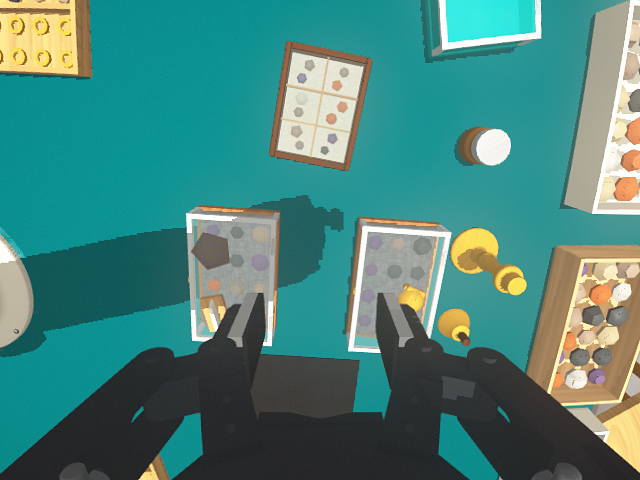

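The wrist view shows the case at (320,105), the near showcase (glass, wood plinth, geode and price block on its lid) at (235,275) and the far one at (400,285). The turquoise look-alike at (485,20) is well away. Next, an enlarged crop to confirm it and read the corners.

```bash
python3 - <<'E'
import cv2
i=cv2.imread("pics/w1.png")[30:226,180:460]
cv2.imwrite("pics/c1.png",cv2.resize(i,None,fx=2.85,fy=2.85,interpolation=cv2.INTER_CUBIC))
E
```

```text
(no output)
```

View pics/c1.png

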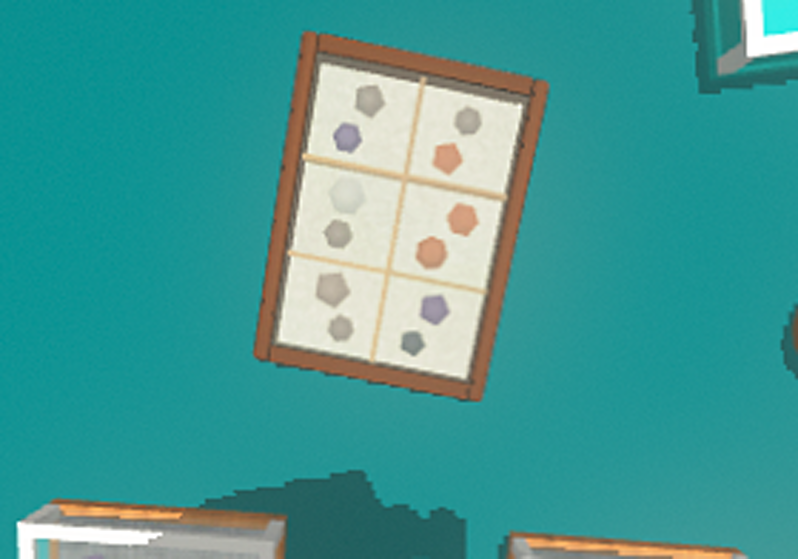

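```bash
cat > gap.py <<'E'
from h import *; import pickle,sys
o,c=pickle.load(open(sys.argv[1]+".pkl","rb")); im=c["img"]
hsv=cv2.cvtColor(im,cv2.COLOR_RGB2HSV); teal=((hsv[...,0]>78)&(hsv[...,0]<102)&(hsv[...,1]>110))
if __name__=="__main__":
    L=[];R=[]
    for v in range(222,288,2):
        r=teal[v]; m=318
        l=m
        while r[l-1:l+1].any() and l>200: l-=1
        q=m
        while r[q:q+2].any() and q<440: q+=1
        L.append((l,v));R.append((q-1,v))
    T=[]
    for u in list(range(195,275,4))+list(range(365,440,4)):
        v=180
        while teal[v:v+2,u].any() and v<240: v+=1
        T.append((u,v))
    for nm,P in(("L",L),("R",R),("T",T)):
        W=ray(c,P,0,o)[:,:2]
        if nm=="T": 
            for k in (W[W[:,0]<.56],W[W[:,0]>.56]): print("T",P[0],np.median(k,0),np.polyfit(k[:,0],k[:,1],1))
            continue
        for _ in range(4):
            p=np.polyfit(W[:,1],W[:,0],1); e=W[:,0]-np.polyval(p,W[:,1]); W=W[abs(e)<max(.0015,1.5*e.std())]
        print(nm,P[:3],P[-3:],"x at y=.1,.0,-.08",np.polyval(p,[.1,0,-.08]).round(4),"deg",np.degrees(np.arctan(p[0])),len(W),e.std())
    C=np.array([(304,33),(548,83),(482,400),(256,357)])/2.85+[180,30]
    W=ray(c,C,.03,o)[:,:2]; print("case",W.round(4),W.mean(0),[np.linalg.norm(W[i]-W[i-1]).round(4) for i in range(4)])
    for a,b in((0,3),(1,2)): d=W[a]-W[b]; print("ydir angle from +y (cw +)",np.degrees(np.arctan2(d[0],d[1])))
    for a,b in((1,0),(2,3)): d=W[a]-W[b]; print("xdir cw",-np.degrees(np.arctan2(d[1],d[0])))
    dark=(im.max(2)<60); 
E
python3 gap.py w1
```

```text
L [(280, 222), (279, 224), (279, 226)] [(277, 282), (277, 284), (277, 286)] x at y=.1,.0,-.08 [0.5053 0.4977 0.4917] deg 4.342551577277905 33 0.0004115620029635005
R [(357, 222), (356, 224), (356, 226)] [(350, 282), (350, 284), (350, 286)] x at y=.1,.0,-.08 [0.6103 0.6028 0.5968] deg 4.299523719022517 33 0.00041027710662028553
T (195, 207) [0.4426661  0.11469956] [-0.06197829  0.14186878]
T (195, 207) [0.67025773 0.09776638] [-0.07839481  0.14974305]
case [[0.5231 0.3101]
 [0.6192 0.2919]
 [0.5956 0.1667]
 [0.4996 0.185 ]] [0.55934029 0.23840983] [np.float64(0.1273), np.float64(0.0978), np.float64(0.1273), np.float64(0.0977)]
ydir angle from +y (cw +) 10.630401756002012
ydir angle from +y (cw +) 10.680875374350132
xdir cw 10.729135370504828
xdir cw 10.758102294370174
```

```bash
python3 -m inch '[[-4,4,-5,0],[-8,8,-10,0],[-9.5,8.9,-15,0],[-9.5,8.9,-20,0],[-9.5,8.9,-25,0],[-9.5,8.9,-28,0],[-9.5,8.9,-31.1,0],[-9.5,8.9,-31.1,0]]' 0
python3 -m inch '[[0.5,0,0,0],[1,0,0,0],[1.5,0,0,0],[1.9,0,0,0],[2.1,0,0,0],[2.3,0,0,0],[2.5,0,0,0],[2.5,0,0,0]]'
```

```text
time: 3.45
ee_pos: [0.4635, 0.2283, 0.0163]
tcp_rot: [-179.8, 0.1, 90.0]
wrist_force: [0.7, 0.4, 1.0]
opening: 0.0003
grasp_force: 0.0
time: 4.45
ee_pos: [0.49, 0.229, 0.0182]
tcp_rot: [-180.0, 0.0, 90.0]
wrist_force: [0.2, -0.7, -0.3]
opening: 0.0
grasp_force: 0.0
```

```bash
python3 -m inch '[[0.15,0,0,0],[0.3,0,0,0],[0.45,0,0,0],[0.6,0,0,0],[0.75,0,0,0],[0.9,0,0,0],[1,0,0,0],[1,0,0,0]]'
cat > case.py <<'E'
# automatic pose of the case from side & scene: fit top outline (z=.03) + bottom silhouette by hull IoU-free corner fit
from h import *; from scipy.optimize import minimize
import sys
GA=np.radians(4.32)
def mask(c):
    h=cv2.cvtColor(c["img"],cv2.COLOR_RGB2HSV); 
    return (~((h[...,0]>75)&(h[...,0]<105)&(h[...,1]>110))).astype(np.uint8)
def pts(x,y,a):
    s,co=np.sin(a),np.cos(a); ux=np.array([co,-s]);uy=np.array([s,co]); P=[]
    for z,m in((0,0.001),(.0015,0),(.0285,0),(.03,.0012)):
        for i in(-1,1):
            for j in(-1,1):
                for e,f in((.003,0),(0,.003)):
                    P.append([*(np.array([x,y])+i*(.05-m-e)*ux+j*(.065-m-f)*uy),z])
    return np.array(P)
def fit(views,x0):
    def cost(p):
        t=0
        for c,o,m in views:
            q=proj(c,pts(p[0],p[1],p[2]),o).astype(np.float32); hl=cv2.convexHull(q)
            S=np.zeros(m.shape,np.uint8); cv2.fillConvexPoly(S,np.round(hl*16).astype(np.int32),255,cv2.LINE_AA,4)
            B=cv2.dilate(S,np.ones((9,9)))>0
            t+=np.abs(S[B]/255.-m[B]).sum()
        return t
    b=None
    for st in(.01,.004):
        r=minimize(cost,x0 if b is None else b.x,method="Nelder-Mead",options=dict(initial_simplex=np.array([[0,0,0],[st,0,0],[0,st,0],[0,0,10*st]])+(x0 if b is None else b.x),xatol=1e-5,fatol=.01)); b=r
    return b.x,b.fun
def rep(p,f,tag=""):
    x,y,a=p; off=((x-(.5503+.0755*y))*np.cos(GA))*1000
    print(tag,"x %.4f y %.4f cw %.2f deg | off axis %.1f mm, askew %.2f deg, cost %.0f"%(x,y,np.degrees(a),off,np.degrees(a-GA),f))
if __name__=="__main__":
    x0=np.array([float(sys.argv[1]),float(sys.argv[2]),np.radians(float(sys.argv[3]))]); V=[]
    for n in sys.argv[4:]:
        if n.endswith(".pkl"):
            import pickle; o,c=pickle.load(open(n,"rb"))
        else: o=bot.get_obs() if n=="wrist" else None; c=bot.camera(n)
        m=mask(c); v=[(c,o,m)]; V+=v; rep(*fit(v,x0),n)
    if len(V)>1: rep(*fit(V,x0),"all")
E
python3 case.py .5593 .2384 10.7 w1.pkl; python3 case.py .562 .2384 7 scene side
```

```text
time: 5.45
ee_pos: [0.5002, 0.229, 0.0183]
tcp_rot: [180.0, -0.0, 90.0]
wrist_force: [-0.2, -0.3, 0.6]
opening: -0.0004
grasp_force: 0.4
w1.pkl x 0.5584 y 0.2389 cw 10.87 deg | off axis -9.9 mm, askew 6.55 deg, cost 224
scene x 0.5681 y 0.2385 cw 9.17 deg | off axis -0.2 mm, askew 4.85 deg, cost 149
side x 0.5680 y 0.2381 cw 9.36 deg | off axis -0.3 mm, askew 5.04 deg, cost 724
all x 0.5680 y 0.2381 cw 9.27 deg | off axis -0.3 mm, askew 4.95 deg, cost 876
```

```bash
python3 -m inch '[[-2,0,0,0],[-2,0,5,0],[0,0,11,0],[4,0,17,0],[7,0,22,0],[7,0,22,0],[7,0,22,0],[7,0,22,0]]' 5
python3 w.py w2; python3 case.py .568 .238 9 w2.pkl scene side; sed -i 's/range(222,288,2)/range(int(sys.argv[2]),int(sys.argv[3]),2)/' gap.py
```

```text
time: 6.55
ee_pos: [0.5691, 0.2289, 0.2367]
tcp_rot: [-179.9, 0.1, 90.0]
wrist_force: [0.1, -0.5, -0.5]
opening: 0.0501
grasp_force: 0.0
[0.56907726 0.22886976 0.23667778] [-1.79865576e+02  5.29385839e-02  9.00141521e+01] cam [0.56967702 0.30716973 0.37026138] ctr [[ 0.569  0.187  0.   ]
 [ 0.191  0.187  0.   ]
 [ 0.944  0.188  0.   ]
 [ 0.569  0.422  0.   ]
 [ 0.569 -0.186  0.   ]]
specimen_case 0.86 [318. 190.] [0.5663 0.2428 0.    ]
near_showcase 0.57 [493.  34.] [0.7348 0.3953 0.    ]
near_showcase 0.55 [191. 355.] [0.4066 0.0341 0.    ]
far_showcase 0.71 [386. 373.] [0.6534 0.0086 0.    ]
w2.pkl x 0.5679 y 0.2408 cw 9.32 deg | off axis -0.6 mm, askew 5.00 deg, cost 254
scene x 0.5683 y 0.2386 cw 8.98 deg | off axis 0.0 mm, askew 4.66 deg, cost 80
side x 0.5683 y 0.2381 cw 9.42 deg | off axis 0.1 mm, askew 5.10 deg, cost 112
all x 0.5680 y 0.2403 cw 9.29 deg | off axis -0.4 mm, askew 4.97 deg, cost 627
```

View pics/w2.png

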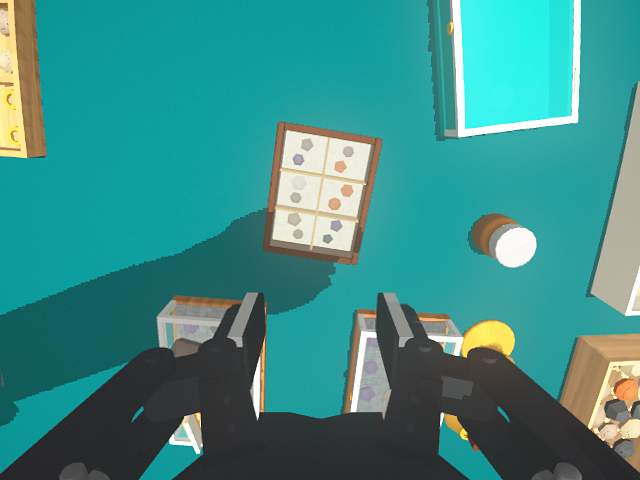

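The case is at (320,190), now on the axis but 5° askew. I'll go behind it with the fingers spread and turned to match.

```bash
python3 -m inch '[[0.3,4,-4,-3],[0.8,8,-8,-6],[1.15,9.6,-12,-9.3],[1.15,9.6,-16,-9.3],[1.15,9.6,-20,-9.3],[1.15,9.6,-22,-9.3],[1.15,9.6,-22,-9.3],[1.15,9.6,-22,-9.3]]' 5
python3 - <<'E'
import numpy as np
A0,A1=9.3,4.1; C0=np.array([.568,.240]); ax=-np.array([np.sin(np.radians(4.32)),np.cos(np.radians(4.32))])
t0=np.array([.5815,.325])
for s in np.linspace(0,.05,9):
    a=np.radians(A0+(A1-A0)*s/.05); C=C0+ax*s; C[0]+=.0006*s/.05
    T=C+.076*np.array([np.sin(a),np.cos(a)]); print(s,((T-t0)*100).round(2),round(A0-np.degrees(a),2))
E
```

```text
time: 7.9
ee_pos: [0.5824, 0.3254, 0.0203]
tcp_rot: [179.9, -0.1, 80.7]
wrist_force: [-0.1, -1.2, -0.4]
opening: 0.0502
grasp_force: 0.0
0.0 [-0.12 -1.  ] 0.0
0.00625 [-0.25 -1.61] 0.65
0.0125 [-0.37 -2.22] 1.3
0.018750000000000003 [-0.5  -2.83] 1.95
0.025 [-0.62 -3.44] 2.6
0.03125 [-0.75 -4.06] 3.25
0.037500000000000006 [-0.87 -4.67] 3.9
0.043750000000000004 [-1.   -5.29] 4.55
0.05 [-1.12 -5.91] 5.2
```

```bash
python3 -m inch '[[-0.1,-0.5,0,0],[-0.12,-0.9,0,0],[-0.15,-1.15,0,0.2],[-0.2,-1.4,0,0.4],[-0.25,-1.6,0,0.65],[-0.31,-1.9,0,1],[-0.37,-2.2,0,1.3],[-0.43,-2.5,0,1.6]]'
python3 -m inch '[[-0.08,-0.4,0,0.4],[-0.16,-0.8,0,0.8],[-0.24,-1.2,0,1.2],[-0.32,-1.6,0,1.6],[-0.4,-2,0,2.1],[-0.48,-2.4,0,2.5],[-0.56,-2.75,0,2.9],[-0.56,-2.75,0,2.9]]'
python3 w.py w3; python3 case.py .565 .191 5 w3.pkl scene side
```

```text
time: 8.9
ee_pos: [0.5771, 0.2998, 0.0183]
tcp_rot: [-180.0, -0.0, 82.3]
wrist_force: [-0.2, 3.2, 1.9]
opening: 0.0501
grasp_force: 1.4
time: 9.9
ee_pos: [0.5714, 0.2719, 0.0181]
tcp_rot: [-180.0, 0.1, 85.2]
wrist_force: [-0.5, -0.0, -0.4]
opening: 0.0497
grasp_force: 0.0
[0.5714098  0.27186044 0.01805393] [-1.79980751e+02  5.26929985e-02  8.51829200e+01] cam [0.57833735 0.34987923 0.15163823] ctr [[0.574 0.301 0.   ]
 [0.42  0.314 0.   ]
 [0.728 0.288 0.   ]
 [0.582 0.397 0.   ]
 [0.561 0.149 0.   ]]
specimen_case 0.81 [321. 418.] [0.566  0.1975 0.    ]
w3.pkl x 0.5585 y 0.0694 cw 16.56 deg | off axis 2.9 mm, askew 12.24 deg, cost 0
scene x 0.5656 y 0.1939 cw 4.74 deg | off axis 0.6 mm, askew 0.42 deg, cost 363
side x 0.5651 y 0.1946 cw 4.75 deg | off axis 0.1 mm, askew 0.43 deg, cost 628
all x 0.5649 y 0.1967 cw 4.43 deg | off axis -0.3 mm, askew 0.11 deg, cost 3042
```

```bash
python3 -m inch '[[-0.04,-0.5,0,0.1],[-0.08,-1,0,0.2],[-0.12,-1.5,0,0.3],[-0.15,-2,0,0.4],[-0.19,-2.5,0,0.5],[-0.23,-3,0,0.5],[-0.27,-3.5,0,0.5],[-0.3,-4,0,0.5]]'
python3 case.py .562 .153 4.3 scene side
python3 - <<'E'
from h import *
c=bot.camera("scene");cv2.imwrite("pics/s2.png",cv2.resize(c["img"][150:350,90:450,::-1],None,fx=2.2,fy=2.2))
E
```

```text
time: 11.25
ee_pos: [0.5686, 0.2322, 0.0183]
tcp_rot: [180.0, -0.0, 85.7]
wrist_force: [-0.6, 0.3, -1.4]
opening: 0.0497
grasp_force: 0.6
scene x 0.5629 y 0.1546 cw 4.40 deg | off axis 0.9 mm, askew 0.08 deg, cost 585
side x 0.5629 y 0.1538 cw 4.59 deg | off axis 1.0 mm, askew 0.27 deg, cost 865
all x 0.5627 y 0.1539 cw 4.54 deg | off axis 0.8 mm, askew 0.22 deg, cost 1460
```

View pics/s2.png

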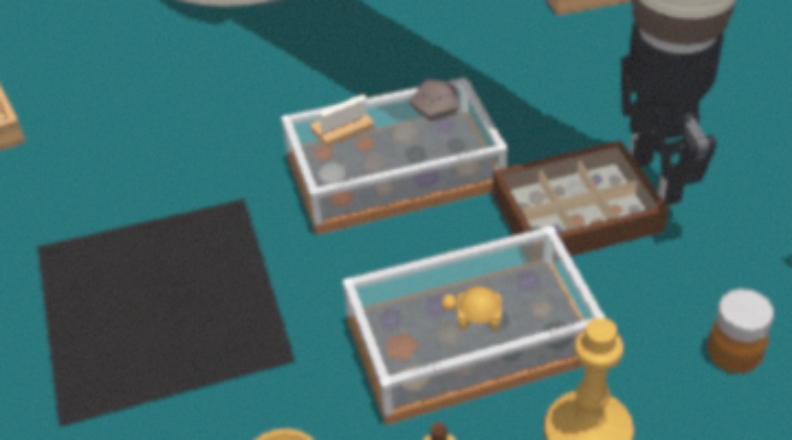

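The case front is just entering between the showcases, around crop (530,215), aligned. The mat is at crop (165,310).

```bash
python3 -m inch '[[-0.05,-0.5,0,0],[-0.1,-1,0,0.1],[-0.14,-1.5,0,0.1],[-0.18,-2,0,0.2],[-0.22,-2.5,0,0.2],[-0.26,-3,0,0.2],[-0.3,-3.5,0,0.2],[-0.34,-4,0,0.2]]'
python3 case.py .559 .113 4.3 scene side; python3 - <<'E'
from h import *
c=bot.camera("scene")
W=ray(c,np.array([(40,246),(245,201),(292,360),(62,424)])/2.2+[90,150],0)[:,:2];print(W.round(4),W.mean(0))
for a,b in((1,0),(2,3)): d=W[a]-W[b];print(np.linalg.norm(d),np.degrees(np.arctan2(d[0],d[1])))
m=(c["img"].max(2)<75).astype(np.uint8); n,l,s,ce=cv2.connectedComponentsWithStats(m); k=l[288,162]; r=cv2.minAreaRect(ray(c,np.argwhere(l==k)[:,::-1],0)[:,:2].astype(np.float32)); print(k,s[k],r)
E
```

```text
time: 12.4
ee_pos: [0.5652, 0.1922, 0.0184]
tcp_rot: [180.0, -0.0, 85.9]
wrist_force: [0.3, 3.0, 0.5]
opening: 0.0499
grasp_force: 1.3
scene x 0.5608 y 0.1148 cw 2.67 deg | off axis 1.8 mm, askew -1.65 deg, cost 800
side x 0.5603 y 0.1143 cw 3.81 deg | off axis 1.4 mm, askew -0.51 deg, cost 983
all x 0.5602 y 0.1142 cw 3.47 deg | off axis 1.3 mm, askew -0.85 deg, cost 1790
[[ 0.4109 -0.2931]
 [ 0.4274 -0.1166]
 [ 0.6209 -0.1331]
 [ 0.608  -0.3078]] [ 0.5168131 -0.2126356]
0.17727278604074523 5.350309275256206
0.17511012675466187 4.203250351688366
412 [ 108  241  115  102 8106] ((0.5159937143325806, -0.21385622024536133), (0.17863601446151733, 0.19824954867362976), 85.7768325805664)
```

```bash
python3 -m inch '[[-0.04,-0.5,0,0],[-0.09,-1,0,-0.1],[-0.13,-1.5,0,-0.2],[-0.17,-2,0,-0.2],[-0.21,-2.5,0,-0.2],[-0.25,-3,0,-0.2],[-0.29,-3.5,0,-0.2],[-0.33,-4,0,-0.2]]'
python3 -m inch '[[-0.04,-0.5,0,0],[-0.08,-1,0,0],[-0.12,-1.5,0,0],[-0.16,-2,0,0],[-0.2,-2.5,0,0],[-0.23,-3,0,0],[-0.27,-3.5,0,0],[-0.3,-4,0,0]]'
python3 - <<'E'
from h import *
c=bot.camera("scene");d=bot.camera("side")
a=cv2.resize(c["img"][150:330,180:430,::-1],None,fx=1.6,fy=2.5/1.5625); b=cv2.resize(d["img"][140:320,230:480,::-1],None,fx=1.6,fy=2.5/1.5625)
cv2.imwrite("pics/s3.png",np.hstack([a,b])); print(a.shape)
E
```

```text
time: 13.55
ee_pos: [0.5619, 0.1522, 0.0183]
tcp_rot: [-180.0, 0.0, 85.7]
wrist_force: [0.1, 0.8, -0.8]
opening: 0.0505
grasp_force: 0.6
time: 14.55
ee_pos: [0.5589, 0.1122, 0.0183]
tcp_rot: [180.0, -0.0, 85.7]
wrist_force: [0.0, 1.8, -0.9]
opening: 0.0502
grasp_force: 0.6
(288, 400, 3)
```

View pics/s3.png

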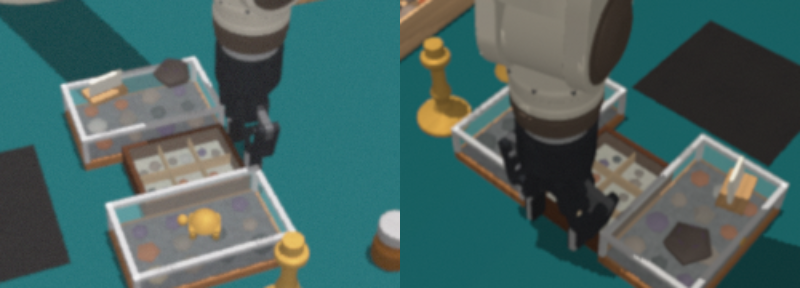

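The case is inside the gap with no side force, and the bystanders are untouched.

```bash
python3 -m inch '[[-0.05,-0.6,0,0],[-0.09,-1.2,0,0],[-0.14,-1.8,0,0],[-0.18,-2.4,0,0],[-0.23,-3,0,0],[-0.27,-3.6,0,0],[-0.32,-4.2,0,0],[-0.36,-4.8,0,0]]'
python3 -m inch '[[-0.05,-0.6,0,0],[-0.09,-1.2,0,0],[-0.14,-1.8,0,0],[-0.18,-2.4,0,0],[-0.23,-3,0,0],[-0.27,-3.6,0,0],[-0.32,-4.2,0,0],[-0.36,-4.8,0,0]]'
python3 -m inch '[[-0.05,-0.6,0,0],[-0.09,-1.2,0,0],[-0.14,-1.8,0,0],[-0.18,-2.4,0,0],[-0.23,-3,0,0],[-0.27,-3.6,0,0],[-0.32,-4.2,0,0],[-0.36,-4.8,0,0]]'
python3 -m inch '[[-0.05,-0.6,0,0],[-0.09,-1.2,0,0],[-0.14,-1.8,0,0],[-0.18,-2.4,0,0],[-0.23,-3,0,0],[-0.27,-3.6,0,0],[-0.32,-4.2,0,0],[-0.36,-4.8,0,0]]'
python3 - <<'E'
from h import *
c=bot.camera("scene");d=bot.camera("side")
a=cv2.resize(c["img"][170:380,90:340,::-1],None,fx=1.6,fy=1.6); b=cv2.resize(d["img"][120:330,260:510,::-1],None,fx=1.6,fy=1.6)
cv2.imwrite("pics/s4.png",np.hstack([a,b]))
E
```

```text
time: 15.65
ee_pos: [0.5553, 0.0641, 0.0184]
tcp_rot: [180.0, -0.0, 85.7]
wrist_force: [0.2, 2.5, 1.8]
opening: 0.0505
grasp_force: 1.3
time: 16.65
ee_pos: [0.5516, 0.0161, 0.0183]
tcp_rot: [-180.0, 0.0, 85.7]
wrist_force: [-0.5, 3.7, 1.9]
opening: 0.05
grasp_force: 1.5
time: 17.65
ee_pos: [0.548, -0.0319, 0.0183]
tcp_rot: [-180.0, -0.0, 85.7]
wrist_force: [0.4, 2.8, 2.0]
opening: 0.05
grasp_force: 1.5
time: 18.65
ee_pos: [0.5444, -0.0799, 0.0183]
tcp_rot: [-180.0, 0.0, 85.7]
wrist_force: [0.4, 2.5, 2.5]
opening: 0.0501
grasp_force: 1.5
```

View pics/s4.png

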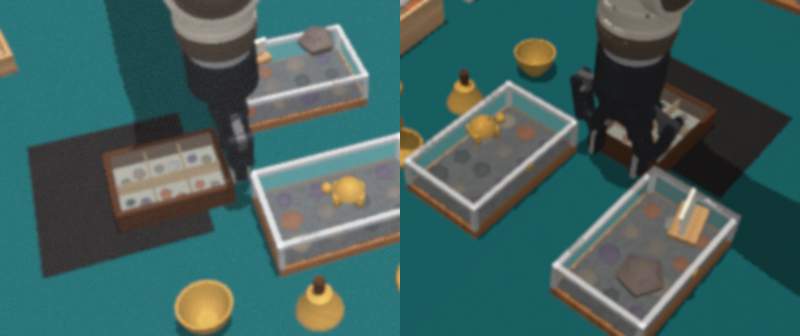

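```bash
python3 -m inch '[[-0.04,-0.5,0,0],[-0.08,-1,0,0],[-0.12,-1.5,0,0],[-0.15,-2,0,0],[-0.19,-2.5,0,0],[-0.23,-3,0,0],[-0.26,-3.5,0,0],[-0.3,-4,0,0]]'
python3 -m inch '[[-0.03,-0.4,0,0],[-0.06,-0.8,0,0],[-0.08,-1.1,0,0],[-0.1,-1.4,0,0],[-0.12,-1.6,0,0],[-0.12,-1.7,0,0],[-0.12,-1.7,0,0],[-0.12,-1.7,0,0]]'
python3 -m inch '[[0.02,0.3,0,0],[0.06,0.8,0,0],[0.11,1.5,0,0],[0.11,1.5,3,0],[0.11,1.5,9,0],[0.11,1.5,15,0],[0.11,3,20,0],[0.11,5,24,0]]'
python3 -m inch '[[0,2,1,0],[0,4,2,0],[0,4,2,0],[0,4,2,0],[0,4,2,0],[0,4,2,0],[0,4,2,0],[0,4,2,0]]'
python3 w.py w5
python3 - <<'E'
from h import *
c=bot.camera("scene"); h=cv2.cvtColor(c["img"],cv2.COLOR_RGB2HSV)
a=cv2.resize(c["img"][170:380,90:340,::-1],None,fx=1.6,fy=1.6); w=cv2.imread("pics/w5.png"); w=cv2.resize(w,(448,336))
cv2.imwrite("pics/s5.png",np.hstack([a[:,:350],w]))
E
```

```text
time: 19.75
ee_pos: [0.5415, -0.1199, 0.0183]
tcp_rot: [180.0, 0.0, 85.7]
wrist_force: [-0.6, 1.0, -1.9]
opening: 0.0499
grasp_force: 0.6
time: 20.75
ee_pos: [0.5404, -0.1366, 0.0184]
tcp_rot: [180.0, 0.0, 85.7]
wrist_force: [0.0, -0.2, -0.3]
opening: 0.0499
grasp_force: 0.0
time: 21.75
ee_pos: [0.5415, -0.0859, 0.2607]
tcp_rot: [179.9, 0.0, 85.7]
wrist_force: [0.7, 0.1, -1.2]
opening: 0.0502
grasp_force: 0.0
time: 22.75
ee_pos: [0.5414, -0.0467, 0.2783]
tcp_rot: [180.0, 0.0, 85.7]
wrist_force: [0.3, -0.1, -0.4]
opening: 0.05
grasp_force: 0.0
[ 0.54139552 -0.0466637   0.27827337] [1.79998276e+02 1.14902906e-03 8.56844909e+01] cam [0.54758125 0.03129308 0.41192812] ctr [[ 0.537 -0.101  0.   ]
 [ 0.12  -0.07   0.   ]
 [ 0.955 -0.133  0.   ]
 [ 0.557  0.159  0.   ]
 [ 0.506 -0.515  0.   ]]
specimen_case 0.67 [327. 317.] [ 0.5387 -0.209   0.    ]
near_showcase 0.56 [230. 140.] [0.444  0.0257 0.    ]
far_showcase 0.69 [418. 139.] [0.6577 0.0105 0.    ]
display_mat 0.74 [475. 278.] [ 0.7332 -0.1679  0.    ]
```

View pics/s5.png

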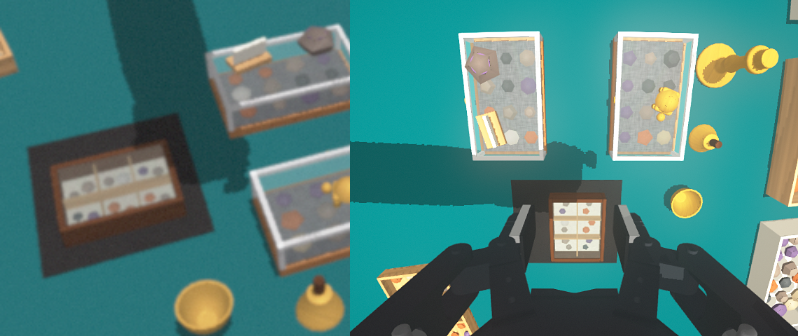

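The case lies wholly on the mat (scene crop (117,190)) and looks square. One numeric check of the squareness, then I'll hand in.

```bash
python3 - <<'E'
from h import *; import case, pickle
o,w=pickle.load(open("w5.pkl","rb"))
V=[]
for c,ob in((w,o),(bot.camera("scene"),None),(bot.camera("side"),None)):
    h=cv2.cvtColor(cv2.GaussianBlur(c["img"],(3,3),0),cv2.COLOR_RGB2HSV)
    brown=((h[...,0]<25)|(h[...,0]>170))&(h[...,1]>85)|(c["img"].min(2)>85)
    m=cv2.morphologyEx(brown.astype(np.uint8),cv2.MORPH_CLOSE,np.ones((7,7)))
    v=(c,ob,m); V.append(v); case.rep(*case.fit([v],np.array([.535,-.213,.075])))
E
```

```text
x 0.5342 y -0.2140 cw 4.23 deg | off axis 0.0 mm, askew -0.09 deg, cost 268
 x 0.5336 y -0.2141 cw 3.54 deg | off axis -0.5 mm, askew -0.78 deg, cost 189
 x 0.5354 y -0.2145 cw 4.10 deg | off axis 1.3 mm, askew -0.22 deg, cost 113
```

```bash
python3 -c "
from workcell import bot
print(bot.job_done())"
```

```text
the job is handed in; nothing more can be done
None
```

The specimen case is through the gap and lies wholly on the display mat, square to within about 1°; contact forces stayed at a few newtons in every reading, the bystanders looked undisturbed, the hand is clear, and I handed the job in at about 23 s.

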